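Clamp the granule jar in its station

ROBOT

A 7-joint arm with a two-finger parallel gripper is mounted at the origin on the work surface. World frame = base frame: x ahead of the robot, y to its left, z up, the work surface at z = 0. Lengths are in m, angles in rad, forces in N, time in s.
With the tool pointing down it reaches from about 0.425 to 0.875 m from the base axis. Payload 8.4 kg.
Tool frame: the origin (TCP) lies at the very end of the fingers, on their centre line; the grasp point (between the pads) lies 19 mm behind it (ctrl.grip_depth is the distance from the TCP to the grasp point, in m); z points along the fingers, y is the direction in which the jaws open and shut (so a half turn about z gives the same grasp; the last joint's range is limited). The gripper opens to 85 mm and grips with 20 to 120 N. Pads are 22 mm wide; open, the fingers measure 114 mm over their backs; the gripper's body (76 mm by 85 mm) begins 54 mm behind the grasp point. The pads swing forward as they close: fully open they stand 13 mm farther back than shut.
Start: joints at [-0.099, 0.333, 0.04, 1.465, -0.013, 1.343, -0.059], TCP at [0.65, -0, 0.198] pointing down, gripper open.
Joint ranges: [-2.58, 2.58], [-0.38, 2.09], [-1.3, 1.39], [0.25, 2.4], [-1.5, 4.64], [0.08, 2.09], [-2.65, 2.65]. Speed limits (rad/s): [2.22, 2.22, 2.79, 2.79, 3.14, 3.14, 3.14].

INTERFACE

Orientations are given as a unit quaternion [w, x, y, z].
In Python, from workcell import ctrl, camera, camera_info, order gives the robot as it stands.
- The arm moves only by the tool carry_out, never from a script. Its argument "plan" is a list of rows, each a list of 3 entries, a list of its own where there are three numbers: the shift along the tool's x, y, z in m, then the turn about the tool's z in rad, then the finger opening in m, from 0 to 0.0854. In form: [[[tx, ty, tz], yaw, claw], ...]. A call has 1 to 12 rows; each row shifts and turns the pose as measured when the row begins, along the tool's axes as they then stand; what a row does not reach is not made up. A row lasts 1/8 s, in which the tool goes at most 62.5 mm and 10.7 degrees, less where a joint would pass 70% of its speed; a pose out of reach is approached as far as the arm can. A call is refused whole if a number of a shift passes 0.0625 or a number of a turn 0.188, either way. A call with a gripper value outside its range is refused whole. The fingers move at their own pace and stop on an object; the grip force is fixed at half the most. Time passes only in rows, so rows that do not move let the fingers close. It gives the time, the measured TCP pose, the force and the opening at its end, in the units of the state.
- ctrl.get_obs(): the state, without advancing time (a new reading comes with each control period).
- camera(name): name is "scene" or "side" or "wrist"; returns the picture (420x560x3 uint8, blue, green, red); there is no depth.
- camera_info(name): a dict with "mtx" (3x3 intrinsics, pixels), "rvec" (rotation vector, rad) and "tvec" (3), from world to camera coordinates, as OpenCV has them. Camera axes: x right, y down, z forward; pixel columns grow to the right and rows downward; lengths in m; the calibration is good to about 2 mm. A picture is of the moment at which its call begins: read the wrist's pose just before it. camera_info takes no time and is no camera call; for the wrist camera it gives the pose at the moment of the call.
- order.hand_in(): hands the job in, once; it reports no verdict.
The state is a dict: "t": time; "q": joint angles; "qvel": joint speeds; "effort": joint torques, N m; "ee_pos": TCP position; "eef_rot": TCP orientation; "wrist_force": force on the tool from outside, world axes, zero at the start; "ft_torque": the same for the moment, N m; "width": opening from 0.0 (shut) to 1.0 (fully open).
Only numpy, scipy, OpenCV 4.12 (cv2) and the standard library are available. Lean on these libraries where they do the work, as an engineer would, in place of code of your own. Each camera call takes 0.05 s, during which the arm holds its last target.

TASK

One of the two clamping stations has a granule jar standing in the mouth of its guides; push that jar along the guides until it is fully home against the back stop. Then push that station's lever over, away from the open mouth, until it snaps into lock. Only push: do not lift the jar or tip it over, and leave the other station's lever and the other things on the counter alone.

Things in the scene. Friction and masses are not known exactly. Their poses are not given: they have to be found in the camera images.
- jar: the cream jar to be clamped: upright cylinder, 72 mm in diameter, 85 mm high with its lid, 0.2 to 0.35 kg, loose. Origin at the centre of its underside, z up; its yaw means nothing. It stands on the station's plate, 50 to 80 mm short of home and within 3 mm of the guides' centre line. Push it low, within 35 mm of its foot, or it may tip
- station: the fixed clamping station with the jar: aluminium plate 8 mm thick, x = -140 to 90 mm, 110 mm wide. Origin on the counter, below the centre of a jar that is home; x along the guides to the back stop (pushing direction, away from the robot within 0.25 rad), y left, z up. Guide walls, tops 24 mm up, leave a 78 mm channel from x = -38 mm on; their mouths flare from x = -68 mm. The lever is at y = 100 mm
- station_stop (a point): middle of the back stop's face (top 38 mm above the counter), at x = 36.5 mm in the station's frame: the jar's side touches it when home
- station_post (a point): axis of the clamp bar on top of its post, at x = 72, y = 0, z = 110 mm in the station's frame; the post spans x = 58 to 86 mm and is 123 mm high. Open, the bar stands up over it to 190 mm, its pad reaching to x = 38 mm; it comes down on the jar's lid as the lever goes over
- station_pivot (a point): the axis of the station's lever, in the station's frame at x = 35, y = 100, z = 50 mm; the lever turns about the station's y axis in a bracket 34 mm wide and 60 mm high
- station_lever (a joint): angle of the station's lever in rad: 0 = open, leaning 0.7 rad from upright towards the open mouth (station -x); 0.7 = upright; 1.4 = locked, leaning 0.7 rad towards +x. A spring holds it at both ends and its dead point is at 0.7: short of that it falls back, past it it snaps over to 1.4 by itself. Pushing it at the grip takes about 5 N at first, less towards the dead point
- station_lever_tip (a point): the end of the station's lever, 114 mm from its axis: a steel stem 10 mm thick, then from 51 mm out a black round grip 18 mm thick. Open, the tip is 137 mm above the counter; upright 164 mm
- spare: the other station, the same in build and size and frame, empty and open; to be left alone. Its lever is at y = 100 mm in its frame
- spare_lever (a joint): angle of the other station's lever, as for the first; stays at 0
- bottle_a: cream bottle, 64 mm in diameter, 135 mm high, at the left, loose; origin at the centre of its underside; to be left alone
- bottle_b: a second cream bottle, 64 mm in diameter, 135 mm high, at the left, loose; origin at the centre of its underside; to be left alone
- jar_b: cream jar like the one to be clamped (72 x 85 mm), standing on the counter at the right, loose; origin at the centre of its underside; to be left alone
- cup: steel measuring cup, 52 mm wide, 50 mm high, between the stations, loose; origin at the centre of its underside; to be left alone
- ring: cream seat ring, 100 mm across, 16 mm high, beyond the stations, loose; origin at the centre of its underside; to be left alone
- carton: white packet 70 x 50 x 35 mm, at the right, loose; origin at the centre of its underside; to be left alone
- scoop: white-handled spatula lying at the left, nearer the robot than the stations, 160 mm long, loose; to be left alone
Not all that is in view belongs to the job. What is shaped like the jar but green or orange is not meant.

How it is judged:
By the outcome, as a careful person would: the job done as asked, in the order asked, and still so for the second after the job is handed in, with the robot touching nothing.
It also fails if it takes over 48 s, if anything falls off the work surface, if the arm or the gripper's body presses on something with over 40 N, if the wrist force passes 120 N, or if a joint passes its speed limit or range.

## Working session

There is one attempt and no reset: what is moved stays moved. The work goes in short steps, Python scripts to look and compute and a tool call to move; the robot and the scene stay as the last step left them, time stands still between calls to the robot, and variables do not carry over. Pictures are saved under pics/ and viewed, and the job is handed in when it is done.

Besides the shell and the picture viewer there is one more tool, called after "Request:" as name(argument=value, ...) on one line, values as JSON. carry_out: Moves the arm, as the interface text tells. Its arguments: {"type":"object","properties":{"plan":{"type":"array"}},"required":["plan"]}

```bash
mkdir -p pics; ls
python3 - <<'E'
from workcell import ctrl,camera,camera_info
import cv2
o=ctrl.get_obs();print(o)
for n in ["scene","side","wrist"]:
    i=camera_info(n);print(n,i)
    cv2.imwrite(f"pics/{n}0.png",camera(n))
E
```

```text
pics
{'t': 0.0, 'q': array([-0.09919347,  0.33390575,  0.03986436,  1.46631005, -0.01339514,
        1.34330726, -0.05850838]), 'qvel': array([ 0.00112813,  0.00141436, -0.00067127,  0.00026394, -0.00050112,
        0.00062417,  0.00147317]), 'effort': array([ 4.63630895e-04, -6.58554840e+01,  1.36586554e+00, -4.05554795e+01,
        1.68904377e-02,  1.27170872e-02, -1.99809978e-05]), 'ee_pos': array([ 6.49467007e-01, -3.42164534e-05,  1.97005546e-01]), 'eef_rot': array([-5.46748940e-04,  7.07114533e-01,  7.07098540e-01, -6.27506799e-04]), 'wrist_force': array([-0.39797213,  0.5086111 ,  0.17293821]), 'ft_torque': array([0.03933337, 0.02545649, 0.01746559]), 'width': 0.9991691852910822}
scene {'mtx': array([[438.12136166,   0.        , 280.44730993],
       [  0.        , 438.12136166, 210.92265785],
       [  0.        ,   0.        ,   1.        ]]), 'rvec': array([ 2.0936072 ,  1.12429813, -0.45696608]), 'tvec': array([-0.34855959, -0.23332229,  1.56309367])}
side {'mtx': array([[404.8809419 ,   0.        , 276.67395625],
       [  0.        , 404.8809419 , 209.99957388],
       [  0.        ,   0.        ,   1.        ]]), 'rvec': array([ 0.84268793, -2.51286707,  1.13030349]), 'tvec': array([0.43827175, 0.3099739 , 0.80792754])}
wrist {'mtx': array([[365.34841739,   0.        , 290.27379579],
       [  0.        , 365.34841739, 206.19020444],
       [  0.        ,   0.        ,   1.        ]]), 'rvec': array([-2.83032966e+00,  7.25483669e-04,  2.26544887e-03]), 'tvec': array([-0.64913832, -0.03887714,  0.38007261])}
```

View pics/scene0.png

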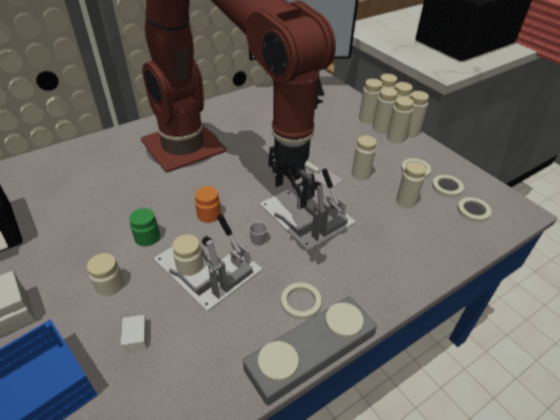

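View pics/side0.png

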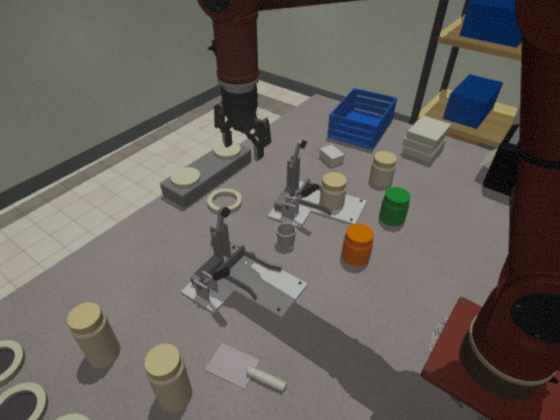

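View pics/wrist0.png

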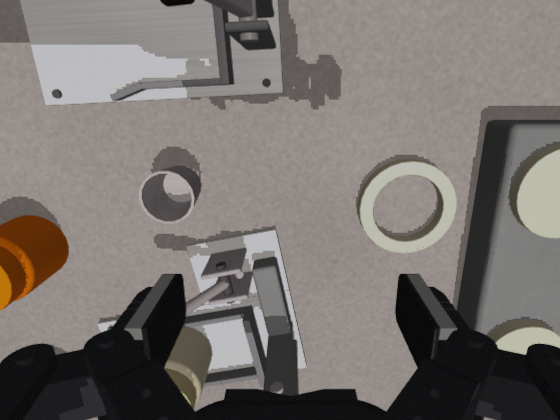

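Run:
```python
import cv2
a=cv2.imread("pics/scene0.png")[195:315,140:290];cv2.imwrite("pics/sc1.png",cv2.resize(a,None,fx=5,fy=5,interpolation=cv2.INTER_CUBIC))
a=cv2.imread("pics/side0.png")[130:240,250:390];cv2.imwrite("pics/si1.png",cv2.resize(a,None,fx=5,fy=5,interpolation=cv2.INTER_CUBIC))
```

```text
(no output)
```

View pics/sc1.png

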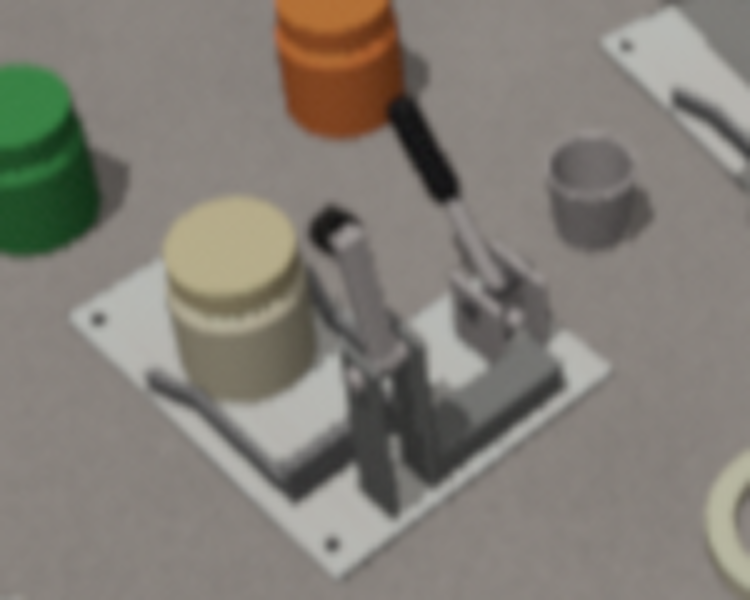

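View pics/si1.png

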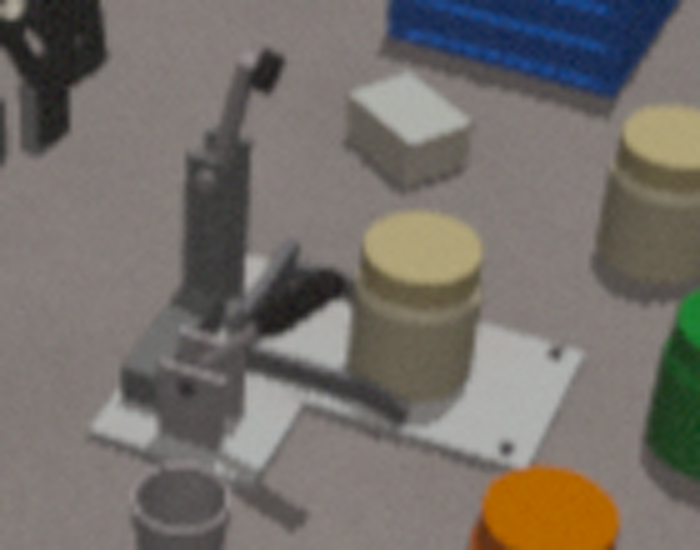

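```bash
cat > h.py <<'E'
import numpy as np,cv2
from workcell import ctrl,camera,camera_info
def proj(n,P,info=None):
    i=info or camera_info(n);return cv2.projectPoints(np.array(P,float).reshape(-1,3),i["rvec"],i["tvec"],i["mtx"],None)[0].reshape(-1,2)
def ray(n,uv,z,info=None):
    i=info or camera_info(n);R=cv2.Rodrigues(i["rvec"])[0];c=-R.T@i["tvec"].ravel()
    d=R.T@np.linalg.inv(i["mtx"])@np.array([uv[0],uv[1],1.]);return c+d*(z-c[2])/d[2]
def st(p,P):
    x,y,a=p;P=np.array(P,float).reshape(-1,3);c,s=np.cos(a),np.sin(a)
    return np.c_[x+c*P[:,0]-s*P[:,1],y+s*P[:,0]+c*P[:,1],P[:,2]]
E
python3 - <<'E'
from h import *
from scipy.optimize import least_squares
F=[("scene",(-.14,-.055,.008),(154,258.4)),("scene",(.09,-.055,.008),(207.6,310.6)),("side",(-.14,-.055,.008),(366.6,200.4)),("side",(-.14,.055,.008),(355.4,223)),("scene",(-.0384,.1,.137),(220.4,215.5)),("side",(-.0384,.1,.137),(320,188))]
inf={n:camera_info(n) for n in("scene","side")}
for n,P,uv in F: print(n,P,ray(n,uv,P[2]).round(4))
r=lambda p:np.concatenate([proj(n,st(p,P),inf[n])[0]-uv for n,P,uv in F])
s=least_squares(r,[.7,-.2,0],loss="soft_l1");print(s.x,r(s.x).reshape(-1,2).round(1))
for n,uv in(("scene",(186.4,242.6)),("side",(334.2,179))):
    w=ray(n,uv,.093);d=w[:2]-s.x[:2];a=s.x[2];print("jar",w,d@[np.cos(a),np.sin(a)],d@[-np.sin(a),np.cos(a)])
E
```

```text
scene (-0.14, -0.055, 0.008) [ 0.4462 -0.2892  0.008 ]
scene (0.09, -0.055, 0.008) [ 0.6709 -0.2449  0.008 ]
side (-0.14, -0.055, 0.008) [ 0.4424 -0.2922  0.008 ]
side (-0.14, 0.055, 0.008) [ 0.4219 -0.188   0.008 ]
scene (-0.0384, 0.1, 0.137) [ 0.5191 -0.1174  0.137 ]
side (-0.0384, 0.1, 0.137) [ 0.5015 -0.1164  0.137 ]
[ 0.56961517 -0.20877412  0.20884706] [[-1.1 -0.1]
 [ 0.  -0.7]
 [-0.6 -0.1]
 [-0.5  0.9]
 [-2.  -1.6]
 [-2.8 -2. ]]
jar [ 0.51753808 -0.21669372  0.093     ] -0.052587470453004825 0.003049739667592163
jar [ 0.51903731 -0.22235792  0.093     ] -0.05229519740258752 -0.0028022206247897107
```

Run:
```python
from h import *
for n,uv in(("scene",(208,194)),("scene",(145,218)),("side",(359,235)),("side",(397,197))): print(n,ray(n,uv,.085).round(3))
```

```text
scene [ 0.373 -0.083  0.085]
scene [ 0.369 -0.269  0.085]
side [ 0.363 -0.078  0.085]
side [ 0.351 -0.264  0.085]
```

Request:
carry_out(plan=[[[0,0,-0.01],0.18,0],[[0,0,-0.01],0.18,0],[[0,0,-0.01],0.18,0],[[0,0,0],0.18,0],[[0,0,0],0.18,0],[[0,0,0],0.18,0],[[0,0,0],0.18,0],[[0,0,0],0.1,0],[[0,0,0],0,0]])

```text
t: 1.27
ee_pos: [0.6478, -0.0001, 0.2247]
eef_rot: [-0.0, 0.997, 0.083, -0.004]
wrist_force: [0.5, 0.2, 0.7]
width: 0.0
```

Request:
carry_out(plan=[[[0,0,0],-0.043,0],[[-0.04,0.032,0],0,0],[[-0.04,0.032,0],0,0],[[-0.04,0.032,0],0,0],[[-0.04,0.032,0],0,0],[[-0.04,0.032,0],0,0],[[-0.04,0.032,0],0,0],[[0,0,0],0,0]])

```text
t: 2.28
ee_pos: [0.4494, -0.247, 0.225]
eef_rot: [-0.0, 0.993, 0.118, -0.004]
wrist_force: [0.4, 0.5, -0.3]
width: -0.002
```

```bash
cat > w.py <<'E'
from h import *
from scipy.spatial.transform import Rotation as Ro
S=np.array([0.5696,-0.2088]);A=0.209
def where():
    o=ctrl.get_obs();d=o["ee_pos"][:2]-S
    q=o["eef_rot"];R=Ro.from_quat([q[1],q[2],q[3],q[0]]).as_matrix()
    print("t",round(o["t"],2),"station xy",(d@[np.cos(A),np.sin(A)]).round(4),(d@[-np.sin(A),np.cos(A)]).round(4),"z",o["ee_pos"][2].round(4),"yaw",np.arctan2(R[1,0],R[0,0]).round(4),"tilt",R[:2,2].round(3),"F",o["wrist_force"].round(1))
def shot(n,name,box=None,f=1):
    a=camera(n)
    if box:a=a[box[1]:box[3],box[0]:box[2]]
    cv2.imwrite("pics/"+name,cv2.resize(a,None,fx=f,fy=f,interpolation=cv2.INTER_CUBIC))
E
python3 -c "
from w import *
where();shot('side','s1.png',(220,60,420,210),4);shot('wrist','w1.png')
print(camera_info('wrist'))"
```

```text
t 2.27 station xy -0.1255 -0.0124 z 0.225 yaw 0.2361 tilt [-0.009 -0.001] F [ 0.4  0.5 -0.3]
{'mtx': array([[365.34841739,   0.        , 290.27379579],
       [  0.        , 365.34841739, 206.19020444],
       [  0.        ,   0.        ,   1.        ]]), 'rvec': array([-2.26427457,  1.77596526,  0.28830814]), 'tvec': array([-0.34280861,  0.31208735,  0.52481776])}
```

View pics/w1.png

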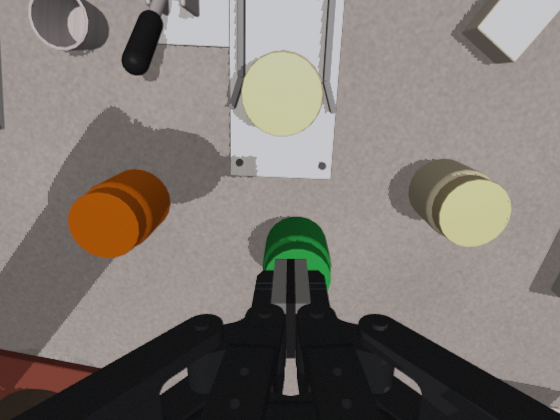

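View pics/s1.png

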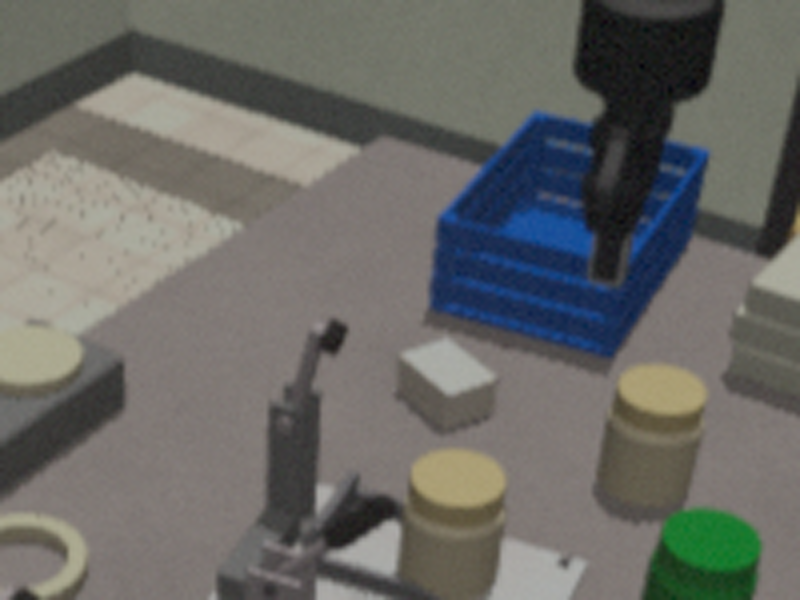

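```bash
python3 -c "
from w import *
where()
for uv,z in(((231,176.5),.008),((332,179),.008),((232,60),.008),((282.5,93),.093)):
    w=ray('wrist',uv,z);d=w[:2]-S;print(w.round(4),(d@[np.cos(A),np.sin(A)]).round(4),(d@[-np.sin(A),np.cos(A)]).round(4))
"
```

```text
t 2.38 station xy -0.1222 -0.0093 z 0.2246 yaw 0.241 tilt [-0.009  0.   ] F [ 1.2  1.  -0.8]
[ 0.4215 -0.1826  0.008 ] -0.1395 0.0564
[ 0.4452 -0.2912  0.008 ] -0.1388 -0.0548
[ 0.5389 -0.1611  0.008 ] -0.0201 0.053
[ 0.5223 -0.2188  0.093 ] -0.0483 0.0001
```

Request:
carry_out(plan=[[[0.003,-0.009,0],0.03,0],[[0,0,0],0,0],[[0,0,0.04],0,0],[[0,0,0.04],0,0],[[0,0,0.04],0,0],[[0,0,0.02],0,0],[[0,0,0],0,0]])

```text
t: 3.25
ee_pos: [0.4569, -0.228, 0.0804]
eef_rot: [-0.0, 0.993, 0.116, -0.004]
wrist_force: [0.3, -0.2, 0.2]
width: -0.001
```

```bash
python3 -c "
from w import *
where();shot('side','s2.png',(240,90,420,240),4)"
```

```text
t 3.25 station xy -0.1142 0.0046 z 0.0804 yaw 0.233 tilt [-0.008 -0.   ] F [ 0.3 -0.2  0.2]
```

View pics/s2.png

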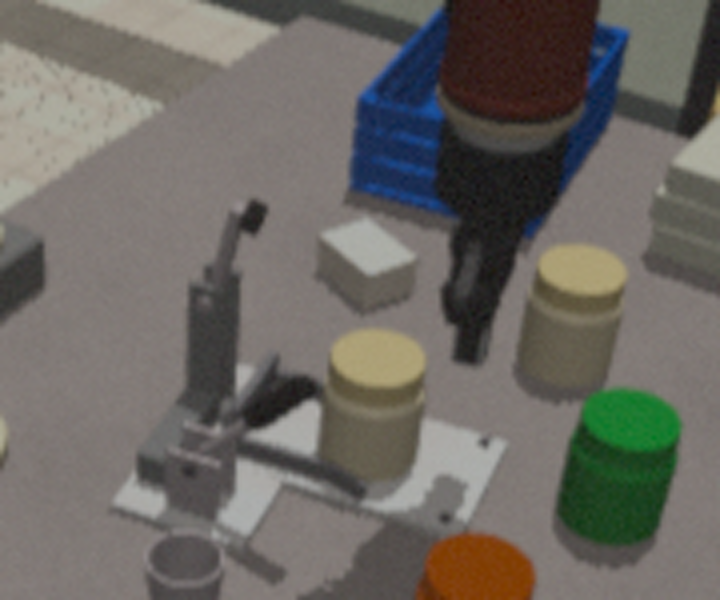

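Request:
carry_out(plan=[[[-0.003,0.004,0.02],0.02,0],[[0,0,0.02],0,0],[[0,0,0.008],0,0],[[0,0,0],0,0]])

```text
t: 3.8
ee_pos: [0.4599, -0.2334, 0.0371]
eef_rot: [0.001, 0.994, 0.108, 0.0]
wrist_force: [0.2, -0.6, 0.8]
width: 0.002
```

```bash
python3 -c "
from w import *
where();shot('side','s3.png',(260,110,400,230),5)"
```

```text
t 3.8 station xy -0.1124 -0.0013 z 0.0371 yaw 0.2168 tilt [ 0.001 -0.003] F [ 0.2 -0.6  0.8]
```

View pics/s3.png

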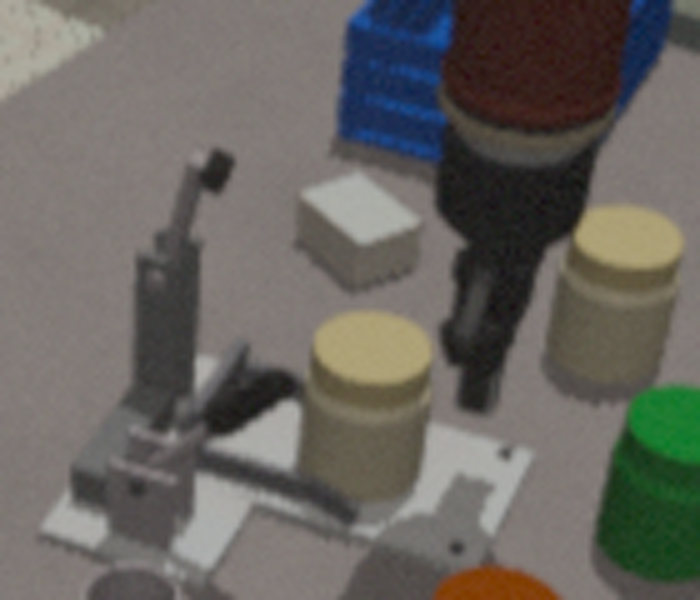

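Request:
carry_out(plan=[[[0,0,0.007],0,0],[[0.008,0,0],0,0],[[0.008,0,0],0,0],[[0.008,0,0],0,0],[[0.008,0,0],0,0],[[0,0,0],0,0]])

```text
t: 4.6
ee_pos: [0.4948, -0.2264, 0.0318]
eef_rot: [0.002, 0.994, 0.108, 0.001]
wrist_force: [-0.5, 0.8, 0.9]
width: -0.002
```

```bash
python3 -c "
from w import *
where();shot('side','s4.png',(260,110,400,230),5)"
```

```text
t 4.6 station xy -0.0768 -0.0017 z 0.0318 yaw 0.2174 tilt [ 0.003 -0.003] F [-0.5  0.8  0.9]
```

View pics/s4.png

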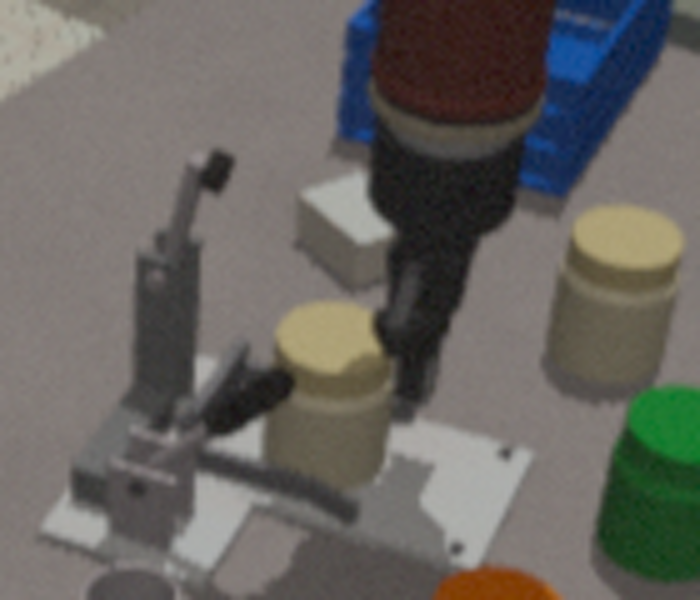

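Request:
carry_out(plan=[[[0.007,0,0],0,0],[[0.007,0,0],0,0],[[0.006,0,0],0,0],[[0,0,0],0,0]])

```text
t: 5.15
ee_pos: [0.5149, -0.222, 0.0317]
eef_rot: [0.002, 0.994, 0.108, 0.001]
wrist_force: [0.9, -0.3, -0.6]
width: -0.001
```

```bash
python3 -c "
from w import *
where()"
```

```text
t 5.15 station xy -0.0562 -0.0016 z 0.0317 yaw 0.2168 tilt [ 0.003 -0.003] F [ 0.9 -0.3 -0.6]
```

Request:
carry_out(plan=[[[0.004,0,0],0,0],[[0.003,0,0],0,0],[[0.003,0,0],0,0]])

```text
t: 5.52
ee_pos: [0.5246, -0.2201, 0.0317]
eef_rot: [0.002, 0.994, 0.108, 0.001]
wrist_force: [-1.9, -0.6, 1.0]
width: 0.001
```

```bash
python3 -c "
from w import *
where()"
```

```text
t 5.53 station xy -0.0464 -0.0017 z 0.0317 yaw 0.2161 tilt [ 0.002 -0.003] F [-1.9 -0.6  1. ]
```

Request:
carry_out(plan=[[[0.002,0,0],0,0],[[0.002,0,0],0,0]])

```text
t: 5.78
ee_pos: [0.525, -0.2201, 0.0313]
eef_rot: [0.001, 0.994, 0.107, -0.002]
wrist_force: [-11.9, -0.6, 8.1]
width: -0.004
```

```bash
python3 -c "
from w import *
where();shot('side','s5.png',(260,110,400,230),5)"
```

```text
t 5.78 station xy -0.046 -0.0018 z 0.0313 yaw 0.2147 tilt [-0.005 -0.003] F [-11.9  -0.6   8.1]
```

View pics/s5.png

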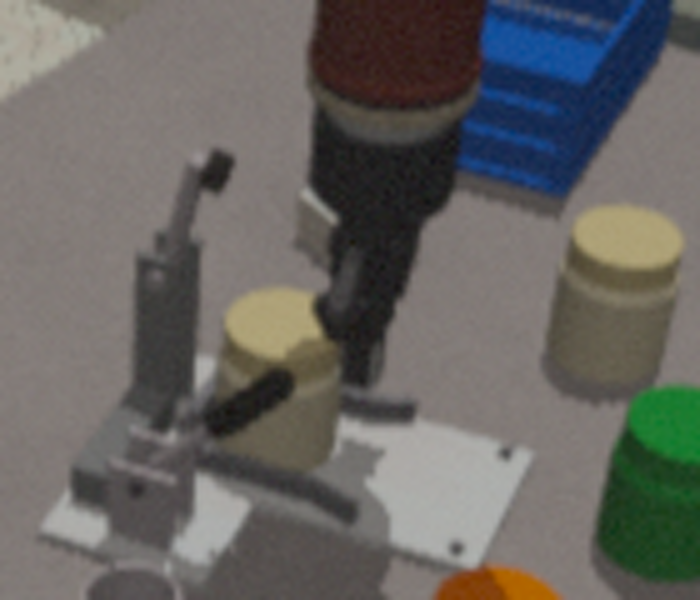

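Request:
carry_out(plan=[[[-0.01,0,0],0,0],[[-0.02,0,0],0,0],[[-0.02,0,0],0,0],[[-0.01,0,-0.04],0,0],[[0,0,-0.05],0,0],[[0,0,-0.05],0,0],[[0,0,-0.03],0,0],[[0,0,0],0,0]])

```text
t: 6.82
ee_pos: [0.4653, -0.2326, 0.2072]
eef_rot: [0.002, 0.994, 0.107, 0.001]
wrist_force: [-0.3, 0.6, -1.1]
width: 0.0
```

```bash
python3 -c "
from w import *
where();shot('wrist','w6.png');shot('scene','c6.png',(140,195,290,315),5);where();i=camera_info('wrist');np.save('wi.npy',i,allow_pickle=True)"
```

```text
t 6.83 station xy -0.1069 -0.0016 z 0.2072 yaw 0.2149 tilt [ 0.003 -0.003] F [-0.3  0.6 -1.1]
t 6.92 station xy -0.1081 -0.0008 z 0.2046 yaw 0.2148 tilt [-0.002 -0.002] F [-0.6 -0.1  0. ]
```

View pics/w6.png

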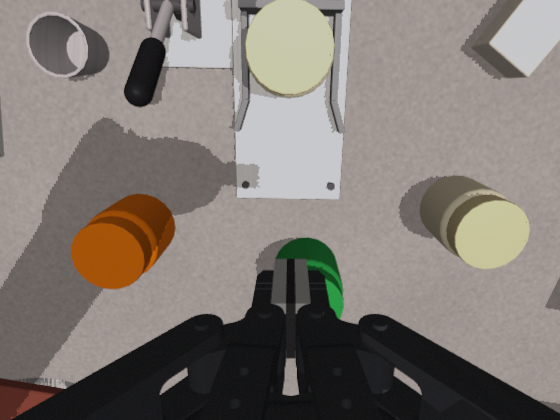

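View pics/c6.png

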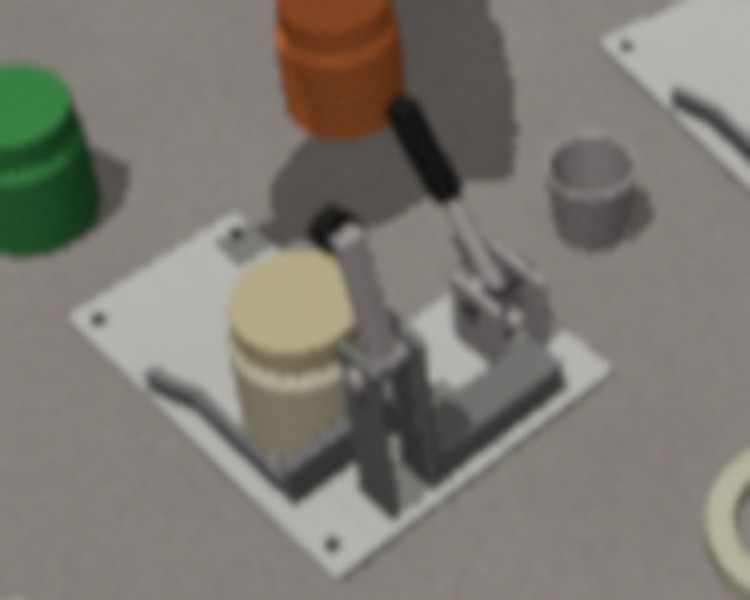

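```bash
python3 -c "
from w import *
i=np.load('wi.npy',allow_pickle=True).item()
for uv,z in(((237.5,198),.008),((341,198.5),.008),((290,46.5),.093),((140,90),.137),((152,42),.1)):
    w=ray('wrist',uv,z,i);d=w[:2]-S;print(w.round(4),(d@[np.cos(A),np.sin(A)]).round(4),(d@[-np.sin(A),np.cos(A)]).round(4))
"
```

```text
[ 0.4203 -0.1839  0.008 ] -0.1409 0.0554
[ 0.4431 -0.2915  0.008 ] -0.1409 -0.0546
[ 0.5687 -0.2086  0.093 ] -0.0008 0.0004
[ 0.5194 -0.122   0.137 ] -0.0311 0.0953
[ 0.5503 -0.1133  0.1   ] 0.0009 0.0974
```

Request:
carry_out(plan=[[[0.007,-0.033,0],0,0],[[0.007,-0.033,0],0,0],[[0.007,-0.033,0],0,0],[[0,0,0],0,0],[[0,0,0.03],0,0],[[0,0,0.03],0,0],[[0,0,0.02],0,0],[[0,0,0],0,0]])

```text
t: 7.92
ee_pos: [0.4567, -0.1301, 0.1119]
eef_rot: [-0.0, 0.994, 0.106, -0.008]
wrist_force: [-0.3, -0.7, -0.2]
width: 0.004
```

```bash
python3 -c "
from w import *
where();shot('side','s7.png',(240,90,400,210),5);shot('wrist','w7.png')"
```

```text
t 7.92 station xy -0.0941 0.1005 z 0.1119 yaw 0.2121 tilt [-0.015 -0.001] F [-0.3 -0.7 -0.2]
```

View pics/s7.png

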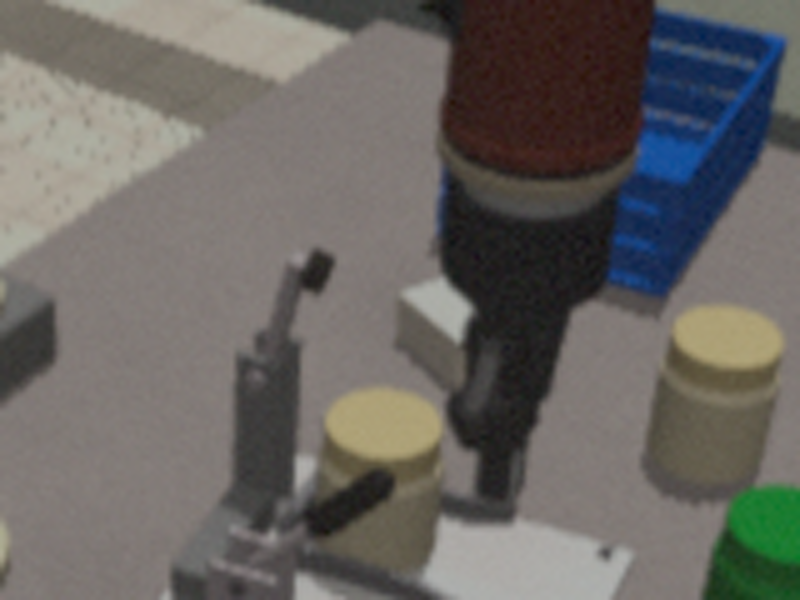

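View pics/w7.png

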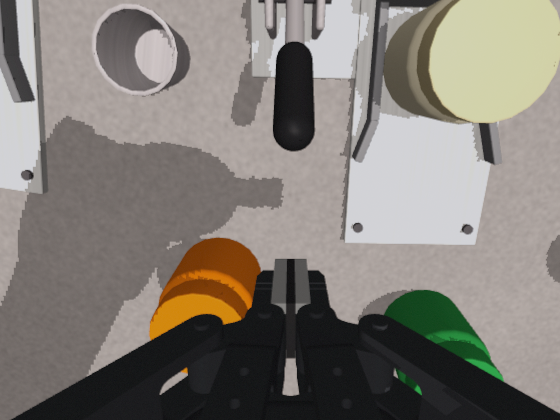

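Request:
carry_out(plan=[[[0.012,0,0],0,0],[[0.012,0,0],0,0],[[0.01,0,0],0,0],[[0.01,0,0],0,0],[[0.01,0,0],0,0],[[0.01,0,0],0,0],[[0.01,0,0],0,0]])

```text
t: 8.9
ee_pos: [0.5376, -0.1136, 0.1154]
eef_rot: [0.001, 0.994, 0.106, -0.004]
wrist_force: [0.1, 0.2, 0.4]
width: -0.0
```

```bash
python3 -c "
from w import *
where();shot('side','s8.png',(240,90,400,210),5)"
```

```text
t 8.9 station xy -0.0116 0.0998 z 0.1154 yaw 0.2126 tilt [-0.008 -0.002] F [0.1 0.2 0.4]
```

View pics/s8.png

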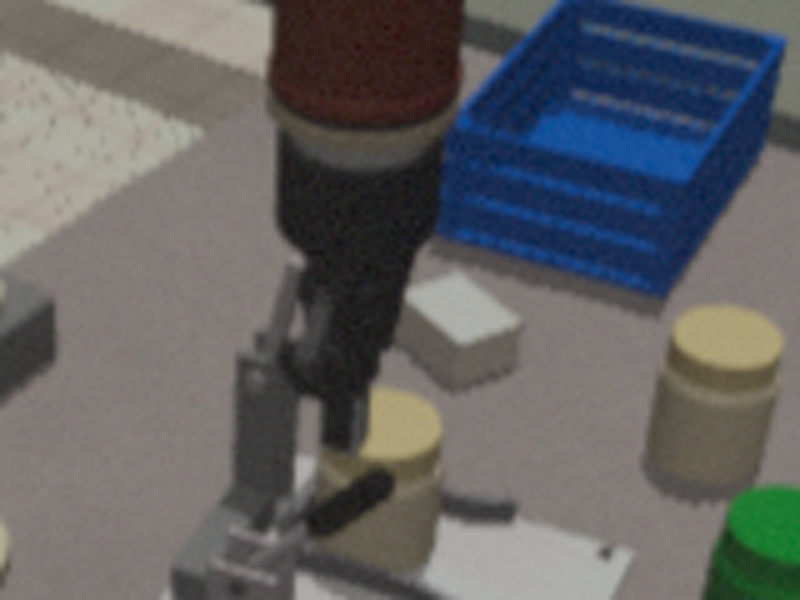

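```bash
python3 -c "
from w import *
p=[*S,A]
o=ctrl.get_obs()['ee_pos']
i=camera_info('side');R=cv2.Rodrigues(i['rvec'])[0];print('cam',-R.T@i['tvec'].ravel())
f=lambda P:(proj('side',P)-[240,90])*5
print(o,f(o),f(st(p,[[-.038,.1,.137],[.035,.1,.05],[.035,.1,.06],[-.038,.06,.137],[.072,0,.110]])))
print('spare tip?')
shot('scene','c8.png',(140,155,300,275),5);shot('wrist','w8.png')
"
```

```text
cam [0.11041257 0.58270092 0.76758163]
[ 0.53869835 -0.11303719  0.11535646] [[332.19726574 499.0414061 ]] [[385.4657983  479.96421469]
 [248.62412181 570.72158311]
 [249.04262397 556.68339414]
 [413.04928628 436.53685454]
 [262.23340584 366.59584745]]
spare tip?
```

View pics/c8.png

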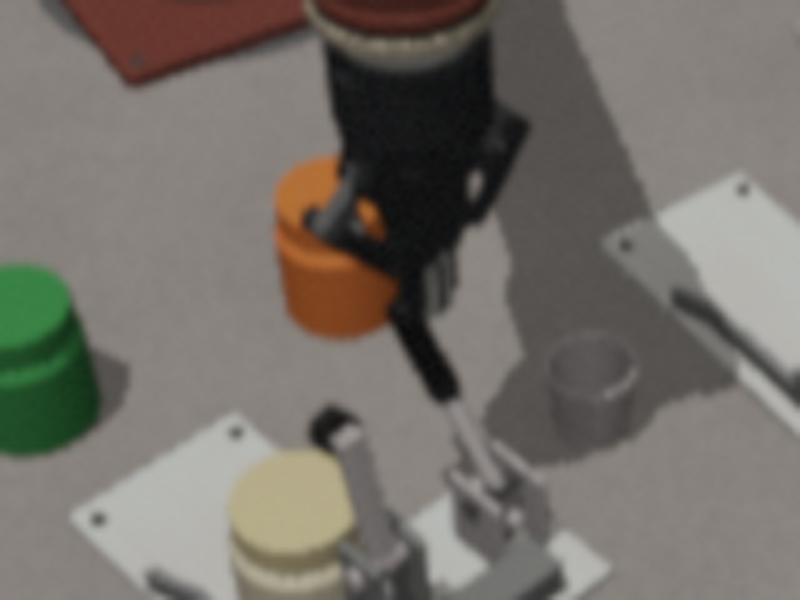

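View pics/w8.png

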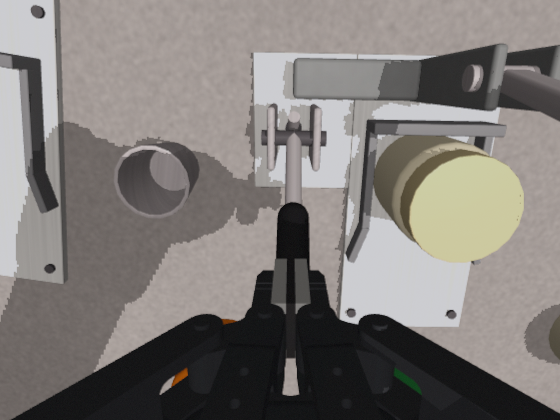

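```bash
python3 -c "
from w import *
p=[*S,A]
o=ctrl.get_obs();print(o['ee_pos'],o['t'],o['q'],o['eef_rot']);o=o['ee_pos']
f=lambda n,P:{'scene':(proj('scene',P)-[140,155])*5,'side':(proj('side',P)-[240,90])*5,'wrist':proj('wrist',P)}[n].round(0).tolist()
P=st(p,[[-.038,.1,.137],[-.005,.1,.098]])
for n in ('scene','side','wrist'): print(n,f(n,o),f(n,o+[0,0,.05]),f(n,P))
shot('side','s9.png',(240,90,400,210),5);shot('scene','c9.png',(180,155,240,235),8)
"
```

```text
[ 0.53718717 -0.11361133  0.11523451] 9.05 [-0.12255435  0.19560577  0.27971931  1.82361292 -0.0556603   1.13804665
 -1.18203269] [ 5.49194217e-04  9.94330753e-01  1.06250747e-01 -4.10260127e-03]
scene [[429.0, 351.0]] [[422.0, 280.0]] [[392.0, 295.0], [440.0, 381.0]]
side [[335.0, 500.0]] [[340.0, 421.0]] [[385.0, 480.0], [321.0, 522.0]]
wrist [[291.0, 246.0]] [[292.0, 299.0]] [[291.0, 313.0], [291.0, 222.0]]
```

View pics/s9.png

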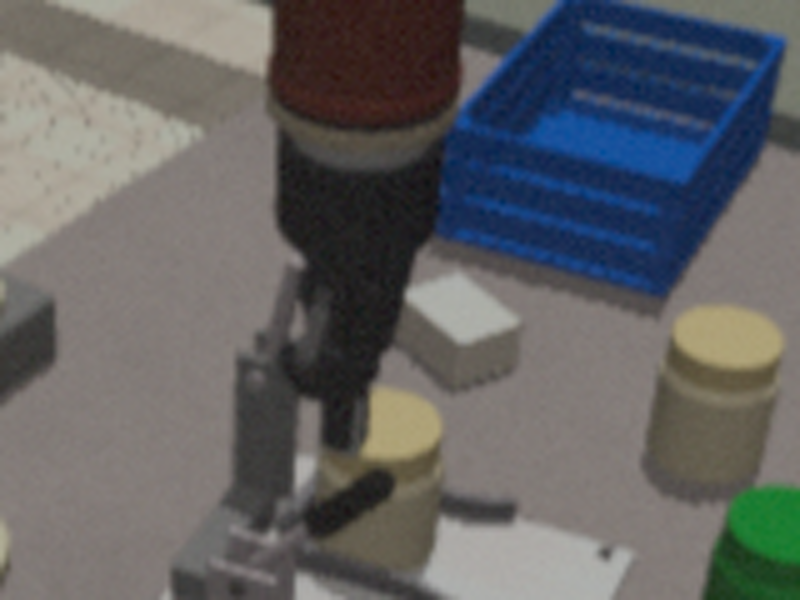

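View pics/c9.png

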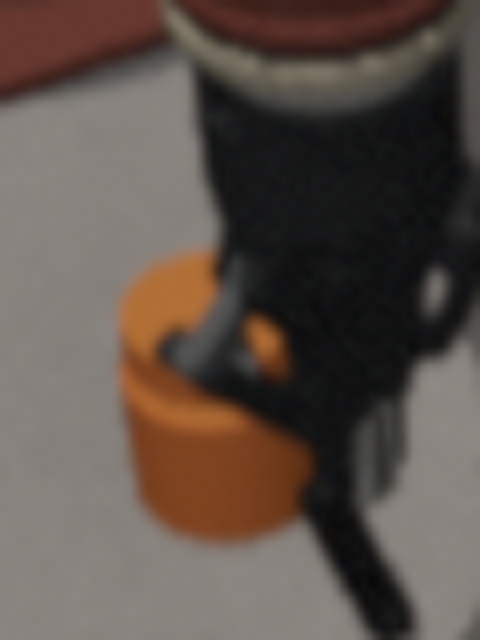

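```bash
python3 -c "
from w import *
def tri(a,b):
    Ps=[]
    for n in('side','scene'):
        i=camera_info(n);Ps.append(i['mtx']@np.c_[cv2.Rodrigues(i['rvec'])[0],np.array(i['tvec']).ravel()])
    X=cv2.triangulatePoints(Ps[0],Ps[1],np.array(a,float),np.array(b,float));X=(X[:3]/X[3]).ravel();print(X,[proj(n,X) for n in('side','scene')])
tri((309,180),(227,217.5))
tri((308,179),(227,217.5))
where()
print(proj('side',[.4569,-.228,.0804])) # s2 tip
print((proj('side',[[.4569,-.228,.0804],[.4569,-.228,.11]])-[240,90])*4)
print((proj('side',[[.4599,-.2334,.0371],[.4599,-.2334,.06]])-[260,110])*5)
"
```

```text
[ 0.538217   -0.11280772  0.14532059] [array([[307.14119079, 180.64561378]]), array([[225.42307319, 216.89607151]])]
[ 0.54077039 -0.11332578  0.14733394] [array([[306.45422907, 179.53781094]]), array([[225.68370848, 216.99779969]])]
t 9.15 station xy -0.0126 0.0996 z 0.1153 yaw 0.2123 tilt [-0.008 -0.002] F [-1.3  0.2 -0. ]
[[354.61571051 190.111034  ]]
[[458.46284204 400.44413601]
 [464.2044469  365.69224161]]
[[463.0324765  454.24962187]
 [468.25981085 422.51344561]]
```

Triangulating the fingertips puts them about 30 mm above the reported TCP, so they passed over the lever and did not move it. I'll back off, lower the tool, and push again.

Request:
carry_out(plan=[[[0,0,-0.01],0,0],[[-0.03,0,0],0,0],[[-0.03,0,0],0,0],[[-0.02,0,0],0,0],[[0,0,0],0,0],[[0,0,0.02],0,0],[[0,0,0.015],0,0],[[0,0,0],0,0]])

```text
t: 10.15
ee_pos: [0.4585, -0.1318, 0.0953]
eef_rot: [0.001, 0.994, 0.105, -0.001]
wrist_force: [0.2, 0.2, 0.1]
width: -0.0
```

```bash
python3 -c "
from w import *
where();shot('side','s10.png',(240,90,400,210),5);shot('scene','c10.png',(140,155,300,275),5)
o=ctrl.get_obs()['ee_pos'];print((proj('side',o)-[240,90])*5,(proj('side',o+[0,0,.03])-[240,90])*5)"
```

```text
t 10.15 station xy -0.0927 0.0983 z 0.0953 yaw 0.2113 tilt [-0.001 -0.002] F [0.2 0.2 0.1]
[[481.18506207 568.75518055]] [[487.13061993 523.14369975]]
```

View pics/s10.png

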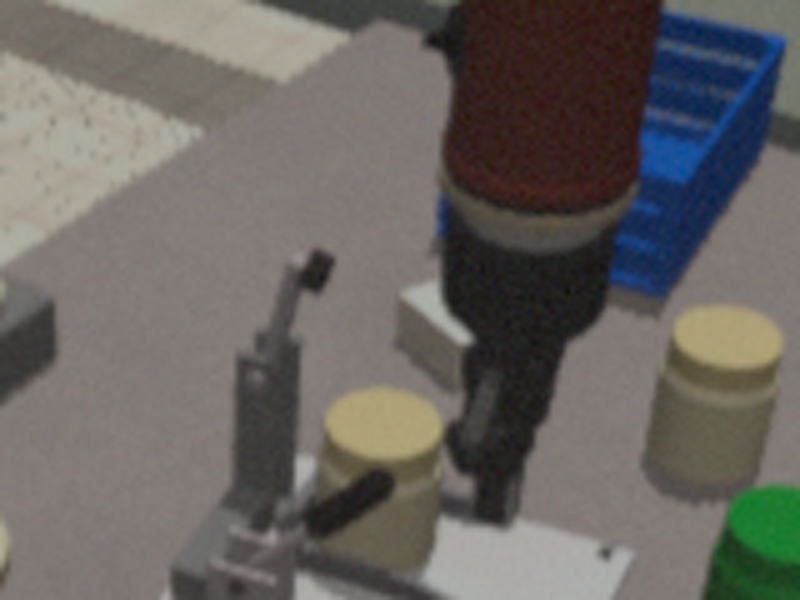

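View pics/c10.png

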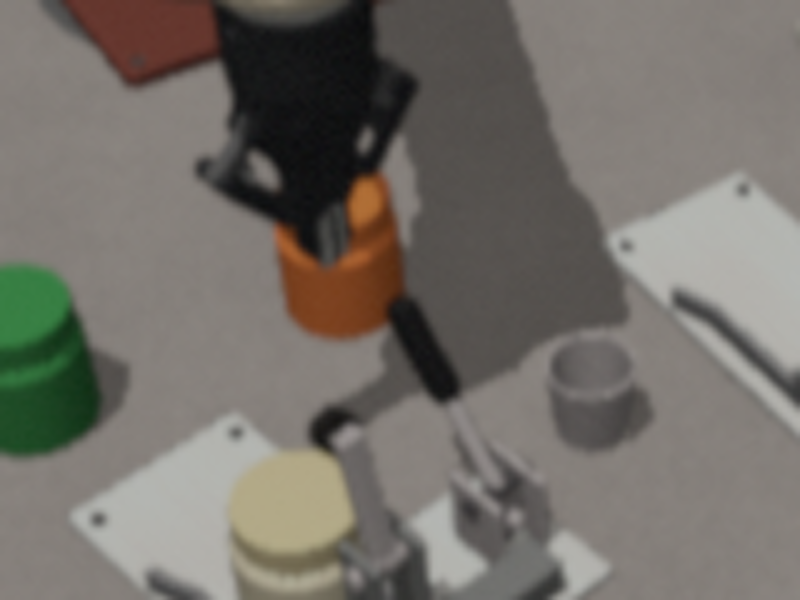

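Request:
carry_out(plan=[[[0,0,0.013],0,0],[[0.012,0,0],0,0],[[0.012,0,0],0,0],[[0.01,0,0],0,0],[[0.01,0,0],0,0],[[0.01,0,0],0,0],[[0.01,0,0],0,0]])

```text
t: 11.12
ee_pos: [0.523, -0.1188, 0.0829]
eef_rot: [0.001, 0.994, 0.105, -0.003]
wrist_force: [-6.4, -1.1, 4.0]
width: 0.003
```

```bash
python3 -c "
from w import *
where();shot('side','s11.png',(240,90,400,210),5)"
```

```text
t 11.12 station xy -0.0269 0.0977 z 0.0829 yaw 0.2103 tilt [-0.007 -0.003] F [-6.4 -1.1  4. ]
```

View pics/s11.png

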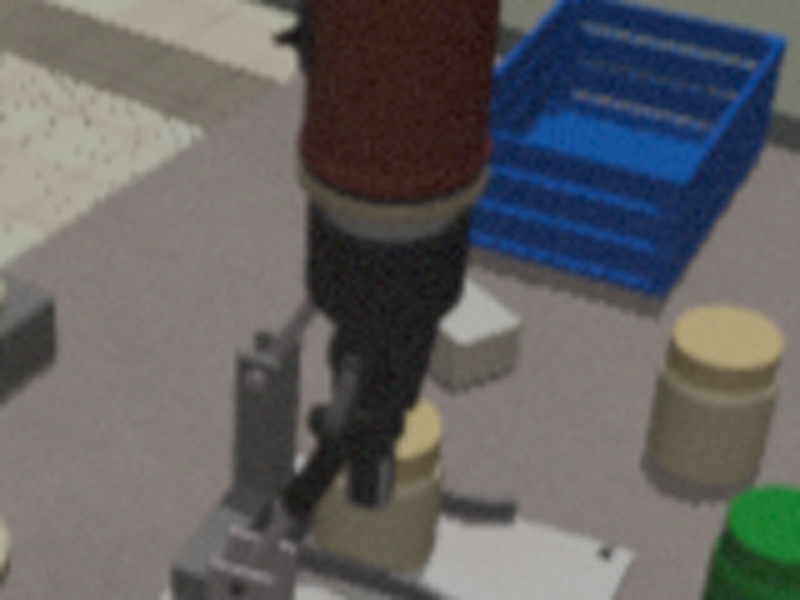

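Request:
carry_out(plan=[[[0.01,0,0],0,0],[[0.01,0,0],0,0],[[0.01,0,0],0,0],[[0.01,0,0],0,0]])

```text
t: 11.68
ee_pos: [0.5649, -0.1097, 0.0824]
eef_rot: [0.001, 0.994, 0.105, -0.004]
wrist_force: [-0.0, 0.6, -0.6]
width: 0.002
```

```bash
python3 -c "
from w import *
where();shot('side','s12.png',(240,90,400,210),5)"
```

```text
t 11.68 station xy 0.016 0.0979 z 0.0824 yaw 0.2107 tilt [-0.007 -0.003] F [-0.   0.6 -0.6]
```

View pics/s12.png

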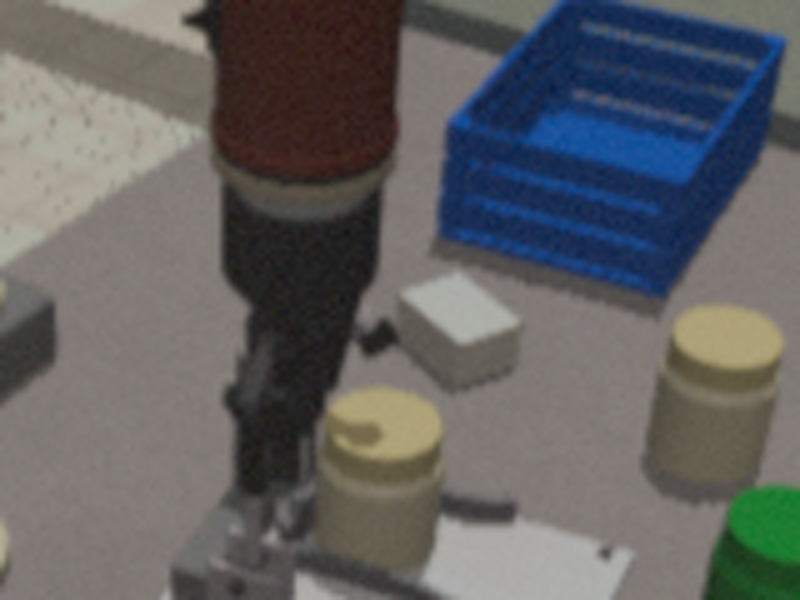

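Request:
carry_out(plan=[[[0.008,0,0],0,0],[[0.006,0,0],0,0],[[0,0,0],0,0]])

```text
t: 12.1
ee_pos: [0.5816, -0.1056, 0.0823]
eef_rot: [0.001, 0.994, 0.106, -0.003]
wrist_force: [-0.3, -0.1, -0.4]
width: 0.004
```

```bash
python3 -c "
from w import *
where();shot('side','s13.png',(240,90,400,210),5);shot('scene','c13.png',(140,195,300,315),5)"
```

```text
t 12.1 station xy 0.0332 0.0985 z 0.0823 yaw 0.2121 tilt [-0.005 -0.003] F [-0.3 -0.1 -0.4]
```

View pics/s13.png

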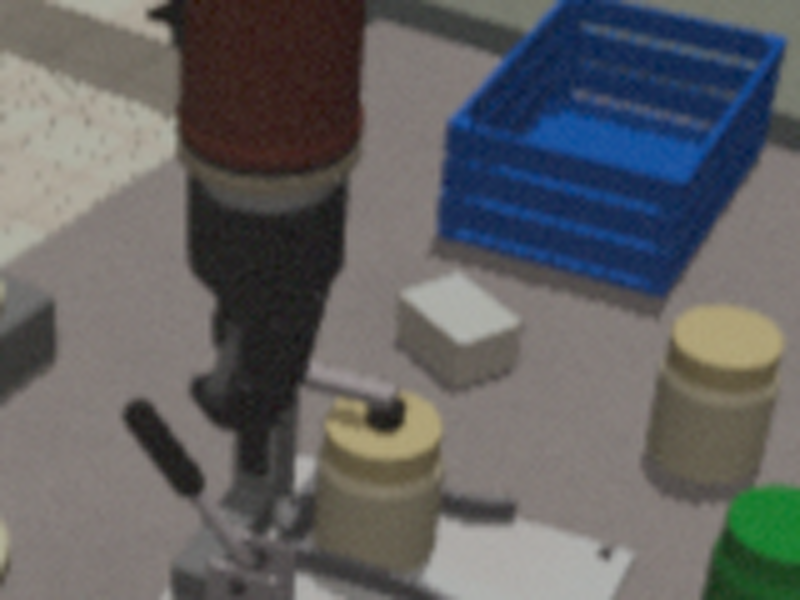

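View pics/c13.png

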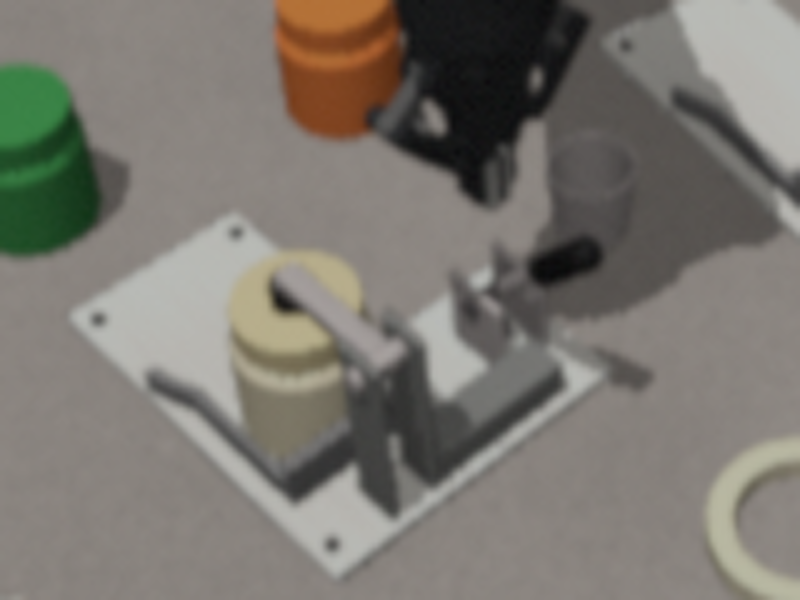

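Request:
carry_out(plan=[[[-0.02,0,0],0,0],[[-0.03,0,-0.01],0,0],[[-0.03,0,-0.04],0,0],[[0,0,-0.05],0,0],[[0,0,-0.05],0,0],[[-0.03,0,-0.02],0,0],[[0,0,0],0,0],[[0,0,0],0,0]])

```text
t: 13.2
ee_pos: [0.4688, -0.13, 0.2579]
eef_rot: [0.001, 0.995, 0.105, -0.003]
wrist_force: [0.3, 0.1, 0.7]
width: -0.005
```

```bash
python3 -c "
from w import *
where();shot('side','s14.png');shot('scene','c14.png');shot('wrist','w14.png');where()
for P in st([*S,A],[[.035+.114*np.sin(.7),.1,.137],[0,0,.093]]):print(proj('side',P),proj('scene',P),proj('wrist',P))"
```

```text
t 13.2 station xy -0.0822 0.098 z 0.2579 yaw 0.2097 tilt [-0.006 -0.002] F [0.3 0.1 0.7]
t 13.35 station xy -0.0823 0.0979 z 0.2574 yaw 0.2096 tilt [-0.007 -0.002] F [ 0.2  0.2 -0.5]
[[264.88802677 171.32720998]] [[258.42906913 244.29716337]] [[287.94081307 -88.01804926]]
[[316.02370809 174.7050075 ]] [[198.53891905 254.50742716]] [[402.07220543  82.64331065]]
```

View pics/s14.png

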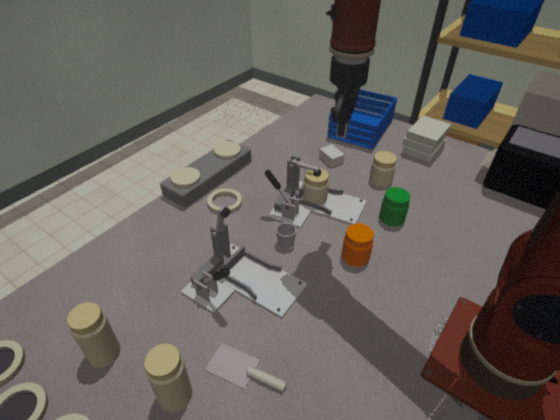

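View pics/c14.png

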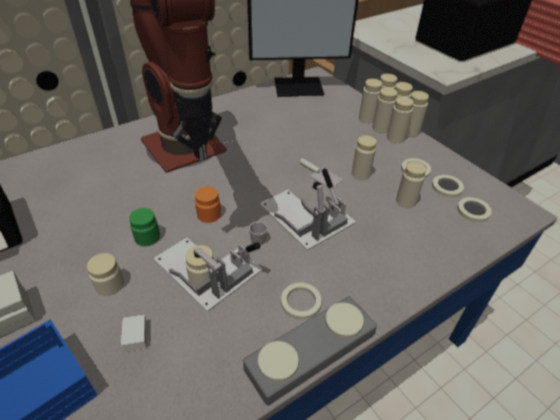

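View pics/w14.png

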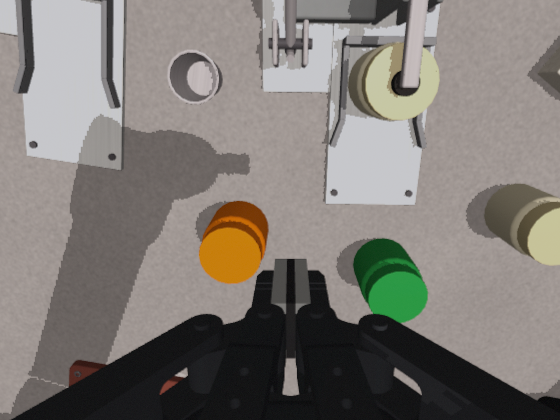

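```bash
python3 -c "
from workcell import order
print(order.hand_in())"
```

```text
the job is handed in; nothing more can be done
None
```

The jar is home against its back stop, the lever is locked, and I handed the job in at about 13.4 s of the 48 s allowed.

- **Jar:** I pushed the cream jar in the right-hand station along the guides with the shut fingers. The wrist force rose to about 14 N when it met the stop. The wrist picture then put the jar's centre within about 1 mm of home, and it was upright.
- **Lever:** I pushed the lever past its dead point and it snapped over. Its tip is within about 2 px of the locked position in the side and scene pictures, and the clamp bar rests on the lid.
- **Everything else:** The other station's lever and the loose items look unmoved in the last pictures. The arm was backed off and raised, touching nothing.

**What disagreed:** The visible fingertips are about 30 mm above the reported TCP.
- I only noticed this when my first lever push passed over the lever without moving it. I lowered the tool and the second push worked.
- It also means the jar was pushed at about 54 mm above its foot, higher than the 35 mm advised. It slid in without tipping.

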